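# Rock-test two paddle boards and hang the flat one

## Task

One of the two pine paddle boards on the stone slab is warped: press down on the long edges of their blades to feel which one rocks, until you have made the warped one rock. Then hang the flat board by the hole in its handle on the empty hook of the display stand, so that it hangs freely, and leave the warped one lying on the slab. Do not disturb the round board on the other hook, the pot or the paint jar.

Things in the scene. Friction and masses are not known exactly. Their poses are not given: they have to be found in the camera images.
- slab: fixed flat dark stone slab, 260 mm (its x) by 340 mm (its y), 12 mm thick; origin at the centre of its underside on the table (z = 0). Both paddle boards lie on it, side by side.
- board_1: loose pine paddle board, 0.11 kg, 12 mm thick, 215 mm long: blade 130 (x) by 95 mm (y), neck 32 mm wide, round handle end 40 mm across with an 18 mm hole. Origin: underside, middle of the blade; x towards the hole (130 mm away; neck from 65 to 112 mm, best gripped across at 90 mm), z out of the top face (up as it lies). One of board_1, board_2 is flat, the other warped: see board_2
- board_2: the other paddle board, same sizes and frame as board_1. The flat one sits firm. The warped one is cupped, belly down: the long edges of its blade stand 4 mm clear of the slab; pressed with 1 to 5 N some 40 mm to either side of the origin it tips 0.08 to 0.16 rad about its length (the pressed edge sinks 3 to 4 mm), and falls back when let go
- board_1_hole (a point): centre of the hole of board_1, at mid thickness; axes as the board's
- board_2_hole (a point): centre of the hole of board_2, at mid thickness; axes as the board's. A board whose hole is threaded well down over a hook's tip, blade lowered halfway, swings down into the bend when let go and comes to rest within about 2 s
- stand: fixed walnut display stand: foot 110 by 320 by 18 mm, two uprights 22 mm square at its ends, a cross rail 20 mm thick, 314 mm long, from 248 to 288 mm high, with two steel hooks 150 mm apart on its front (-x). Origin on the table under the rail's middle; y along the rail
- free_hook: the empty fixed steel J-hook of 6 mm round wire. Origin (seat): wire centre at the lowest point of the bend, 255 mm above the table, 50 mm before the rail's face. z up, +x to the rail: the shank leaves the rail level at z 12 mm, the bend is a half circle of 12 mm radius, the upright tip is at x -12 and ends at z 33 mm. A hung board's hole centre is 4 mm below the seat, its top face to -x
- used_hook: the other hook, the same, on which the round sample board hangs
- sample: loose finished round paddle board, 88 mm disc with a handle and hole, 10 mm thick, hanging on used_hook; its origin is on its rear face in the middle of the disc, 100 mm below its hole; leave it hanging
- pot: loose empty terracotta pot, 72 mm across, 68 mm high, standing on the table; origin under its centre
- paint_jar: loose paint jar, 52 mm across, 75 mm high, standing on the table behind the slab; origin under its centre
There are look-alikes about, which are no part of the job. Leave any blue or yellow look-alike of the board_2 alone.

How it is judged:
By the outcome, as a careful person would: the job done as asked, in the order asked, and still so for the second after the job is handed in, with the robot touching nothing.
It also fails if it takes over 72 s, if anything falls off the work surface, if the arm or the gripper's body presses on something with over 40 N, if the wrist force passes 120 N, or if a joint passes its speed limit or range.

## Robot

A 7-joint arm with a two-finger parallel gripper is mounted at the origin on the work surface. World frame = base frame: x ahead of the robot, y to its left, z up, the work surface at z = 0. Lengths are in m, angles in rad, forces in N, time in s.
With the tool pointing down it reaches from about 0.4 to 0.85 m from the base axis. Payload 4.5 kg.
Tool frame: the origin (TCP) lies midway between the tips of the shut fingers; the grasp point (between the pads) lies r.grip_point_offset behind it (r.grip_point_offset is the distance from the TCP to the grasp point, in m); z points along the fingers, y is the line along which they close (so a half turn about z gives the same grasp; the last joint's range is limited). The gripper opens to 88 mm and grips with 3 to 60 N. Pads are 18 mm wide; open, the fingers measure 123 mm over their backs; the gripper's body (75 mm by 187 mm) begins 45 mm behind the grasp point.
Start: joints at [1.364, 0.689, -0.195, 1.565, 0.157, 0.902, -0.215], TCP at [0.149, -0.607, 0.239] pointing down, gripper open.
Joint ranges: [-3.01, 3.01], [-0.46, 2.08], [-1.47, 1.51], [0.13, 2.56], [-1, 4.14], [0.04, 2.09], [-2.66, 2.66]. Speed limits (rad/s): [2.57, 2.57, 3.14, 3.14, 3.14, 3.14, 3.14].

## Interface

Orientations are given as a unit quaternion [x, y, z, w].
In Python, from plant import r gives the robot as it stands.
- The arm moves only by the shell command python3 -m jog 'ROWS' [FORCE]. ROWS is JSON, a list of rows, each an object of numbers: "wx", "wy", "wz": the turn, a rotation vector about the world's x, y, z as a fraction of full scale; "dx", "dy", "dz": the shift along the world's x, y, z as a fraction of full scale; "hand": the closure, from 0 (fully open) to 1 (shut). In form: [{"wx": .., "wy": .., "wz": .., "dx": .., "dy": .., "dz": .., "hand": ..}, ...]. A call has 1 to 5 rows; each row shifts and turns the commanded pose from where the row before left it; what a row does not reach is not made up. Full scale, the value 1, is 0.25 m for a shift and 2 rad for a turn. A row lasts 1/12 s, in which the tool goes at most 41.7 mm and 7.16 degrees, less where a joint would pass 70% of its speed; a pose out of reach is approached as far as the arm can. A call with a number of a shift or a turn outside -1 to 1 is refused whole. A call with a gripper value outside its range is refused whole. The fingers move at their own pace and stop on an object; FORCE is the grip in N (left out, the last holds). Time passes only in rows, so rows that do not move let the fingers close. It gives the time, the measured TCP pose, the force, the opening and the grip force at its end, in the units of the state.
- r.get_state(): the state, without advancing time (a new reading comes with each control period).
- r.snapshot(name): name is "side" or "top"; returns the picture (384x512x3 uint8, red, green, blue); there is no depth.
- r.camera_info(name): a dict with "mtx" (3x3 intrinsics, pixels), "k1" (the pictures are not rectified: a ray, as slopes to the right and down, at radius r is drawn at 1 + k1 r^2 times it, then the intrinsics apply), "R" (3x3) and "t" (3): a world point X has camera coordinates R X + t. Camera axes: x right, y down, z forward; pixel columns grow to the right and rows downward; lengths in m; the calibration is good to about 2 mm. A picture is of the moment at which its call begins. camera_info takes no time and is no camera call.
- r.finish_job(): hands the job in; it is judged then, once.
Trained networks look in the newest picture that a camera, given by its name, has taken for a name from the list of things; names that differ only in an ending like _2 or _b are one class to them, and where a whole thing is asked for, a point or a joint stands for the part that bears it (a point fixed in the world has none). Each returns a list of dicts, best first, with "p" (0 to 1); they miss things now and then, are a little off and sometimes report something else, mostly with a low value. They report only what shows in the picture. A call takes as long as a camera call. They do not tell look-alikes from the thing itself.
- r.search_frame(camera, query): "bbox" ([left, top, right, bottom] in pixels, round what is visible of it).
- r.masks_of(camera, query): "region" (384x512 bool, what is visible of it) and "bbox" ([left, top, right, bottom] in pixels, round what is visible of it).
The state is a dict: "clock": time; "q": joint angles; "qd": joint speeds; "joint_torque": joint torques, N m; "tool_pos": TCP position; "eef_rot": TCP orientation; "contact_force": force on the tool from outside, world axes, zero at the start; "moment": the same for the moment, N m; "opening": opening from 0.0 (shut) to 1.0 (fully open); "finger_force": force on a finger pad.
Only numpy, scipy, OpenCV 4.12 (cv2) and the standard library are available. Lean on these libraries where they do the work, as an engineer would, in place of code of your own. Each camera call takes 0.05 s, during which the arm holds its last target. There are 200 camera calls.

## Working session

There is one attempt and no reset: what is moved stays moved. The work goes in short steps, Python scripts to look and compute and a shell command to move; the robot and the scene stay as the last step left them, time stands still between calls to the robot, and variables do not carry over. Pictures are saved under pics/ and viewed, at most 10 in all, crops included, and the job is handed in when it is done.

```bash
ls; mkdir -p pics; python3 - <<'E'
from plant import r
import cv2,numpy as np
a=r.snapshot("top");b=r.snapshot("side")
cv2.imwrite("pics/top0.png",a[:,:,::-1]);cv2.imwrite("pics/side0.png",b[:,:,::-1])
for c in("top","side"):
  i=r.camera_info(c);print(c,{k:np.round(v,4).tolist() for k,v in i.items()})
s=r.get_state();print(s, r.grip_point_offset)
E
```

```text
pics
top {'mtx': [[459.0117, 0.0, 252.9897], [0.0, 459.0117, 194.725], [0.0, 0.0, 1.0]], 'k1': -0.0386, 'R': [[0.0041, -1.0, -0.0063], [-0.9798, -0.0028, -0.1998], [0.1998, 0.007, -0.9798]], 't': [-0.1135, 0.5272, 1.3357]}
side {'mtx': [[383.31, 0.0, 256.9393], [0.0, 383.31, 194.6496], [0.0, 0.0, 1.0]], 'k1': -0.1111, 'R': [[-0.9367, -0.3495, 0.0207], [-0.2136, 0.5239, -0.8246], [0.2773, -0.7768, -0.5654]], 't': [0.4248, 0.3035, 0.9235]}
{'clock': 0.1, 'q': array([ 1.36380715,  0.68990505, -0.19451982,  1.56621191,  0.15730048,
        0.9025092 , -0.21508225]), 'qd': array([-0.00069641, -0.00278007,  0.0004866 , -0.00150193, -0.00094228,
       -0.0001588 , -0.00267901]), 'joint_torque': array([-2.21265196e-03, -5.28498530e+01, -1.27146430e+00, -1.53837311e+01,
       -5.26147080e-02,  2.00499926e-03,  6.24470340e-05]), 'tool_pos': array([ 0.14886741, -0.60643721,  0.23799464]), 'eef_rot': array([ 9.92755538e-01,  1.20148933e-01, -1.58045510e-04, -8.06038452e-04]), 'contact_force': array([-0.97625916,  0.06364036,  0.46188884]), 'moment': array([-0.03631803,  0.01882394, -0.09469137]), 'finger_force': 0.0, 'opening': 1.0009247270700572} 0.0187
```

View pics/top0.png

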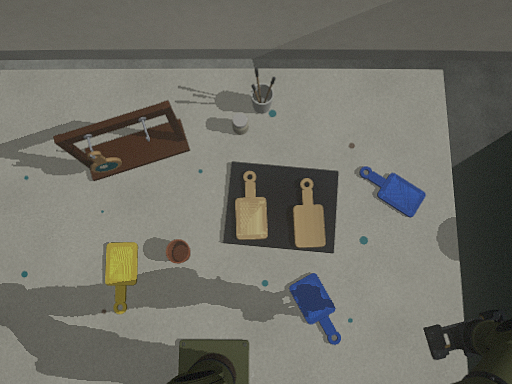

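View pics/side0.png

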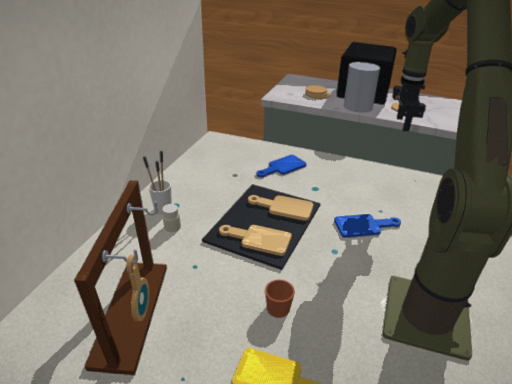

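Top view: the two pine boards lie on the slab at about (251,215) and (310,225). The blue ones at (400,193) and (315,300) and the yellow one at (121,265) are look-alikes. The stand is at (122,140), with its empty hook at about (143,125); the sample hangs on the hook at (88,140). Next come masks and an enlarged crop to measure from.

```bash
cat > h.py <<'E'
import numpy as np,cv2
from plant import r
I={c:r.camera_info(c) for c in("top","side")}
def proj(c,X):
    i=I[c];p=np.atleast_2d(X)@np.array(i["R"]).T+i["t"];s=p[:,:2]/p[:,2:]
    s=s*(1+i["k1"]*(s**2).sum(1,keepdims=True));M=np.array(i["mtx"])
    return s@M[:2,:2].T+M[:2,2]
def ray(c,uv):
    i=I[c];M=np.array(i["mtx"])
    d=(np.array(uv,float)-M[:2,2])/M[0,0];s=d.copy()
    for _ in range(20): s=d/(1+i["k1"]*(s@s))
    R=np.array(i["R"]);return -R.T@i["t"],R.T@np.r_[s,1]
def atz(c,uv,z):
    o,d=ray(c,uv);return o+d*(z-o[2])/d[2]
def tri(u1,u2):
    o1,d1=ray("top",u1);o2,d2=ray("side",u2)
    k=np.linalg.lstsq(np.c_[d1,-d2],o2-o1,rcond=None)[0]
    a=o1+d1*k[0];b=o2+d2*k[1];return (a+b)/2,np.linalg.norm(a-b)
E
python3 - <<'E'
from h import *
a=r.snapshot("top");b=r.snapshot("side")
for c in("top","side"):
  for m in r.masks_of(c,"board_1")[:6]:
    u=np.argwhere(m["region"])[:,::-1];print(c,m["p"],m["bbox"],u.mean(0),len(u))
    if c=="top":
      ctr,wh,an=cv2.minAreaRect(u.astype(np.float32));P=cv2.boxPoints((ctr,wh,an))
      print([np.round(atz(c,p,.024),4).tolist() for p in P])
  for q in("free_hook","used_hook","stand","sample","pot","paint_jar","slab","board_1_hole"):
    print(c,q,[(round(x["p"],2),np.round(x["bbox"]).tolist()) for x in r.search_frame(c,q)[:3]])
f=lambda im,x0,y0,w,h:cv2.resize(im[y0:y0+h,x0:x0+w,::-1],(400,300),interpolation=cv2.INTER_CUBIC)
o=np.vstack([np.hstack([f(a,50,90,150,112),f(a,215,155,130,98)]),np.hstack([f(b,80,170,150,112),f(b,200,180,130,98)])])
cv2.imwrite("pics/c1.png",o)
E
```

```text
top 0.81 [355.5, 167.5, 427.0, 217.5] [395.29823455 190.85056747] 1586
[[0.5739, -0.4172, 0.024], [0.6586, -0.4701, 0.024], [0.5423, -0.6535, 0.024], [0.4602, -0.5991, 0.024]]
top 0.73 [233.7, 171.6, 268.5, 241.2] [250.03708134 211.32356459] 1672
[[0.6065, -0.0444, 0.024], [0.6123, -0.1465, 0.024], [0.3975, -0.1573, 0.024], [0.3919, -0.0582, 0.024]]
top 0.72 [286.6, 273.4, 340.1, 346.1] [314.69690011 304.04190586] 1742
[[0.2567, -0.2121, 0.024], [0.3031, -0.2971, 0.024], [0.1155, -0.3988, 0.024], [0.0714, -0.3151, 0.024]]
top 0.67 [106.3, 243.5, 134.2, 317.6] [120.90424242 269.4830303 ] 1650
[[0.3853, 0.3386, 0.024], [0.3859, 0.2405, 0.024], [0.176, 0.2297, 0.024], [0.175, 0.3251, 0.024]]
top free_hook [(0.41, [138.0, 119.0, 144.0, 119.0])]
top used_hook [(0.65, [83.0, 138.0, 97.0, 158.0])]
top stand [(0.66, [49.0, 102.0, 193.0, 181.0])]
top sample [(0.78, [87.0, 152.0, 123.0, 174.0])]
top pot [(0.71, [165.0, 239.0, 190.0, 264.0])]
top paint_jar [(0.82, [232.0, 115.0, 247.0, 132.0])]
top slab [(0.91, [224.0, 163.0, 336.0, 252.0])]
top board_1_hole [(0.68, [292.0, 178.0, 326.0, 248.0])]
side 0.79 [334.4, 215.8, 402.0, 240.5] [363.12592593 225.01574074] 1080
side 0.78 [222.0, 225.8, 290.9, 253.8] [259.977813   238.21236133] 1262
side 0.74 [245.6, 195.7, 312.8, 218.9] [284.40991903 206.0111336 ] 988
side 0.69 [73.2, 177.3, 165.5, 376.8] [118.92754168 292.19355647] 7977
side 0.55 [262.3, 153.5, 305.5, 179.2] [283.38175047 165.25139665] 537
side free_hook [(0.52, [250.0, 196.0, 313.0, 220.0]), (0.46, [124.0, 204.0, 158.0, 214.0])]
side used_hook [(0.74, [102.0, 255.0, 140.0, 262.0])]
side stand [(0.59, [77.0, 180.0, 168.0, 378.0])]
side sample [(0.65, [126.0, 256.0, 148.0, 319.0])]
side pot [(0.88, [265.0, 279.0, 297.0, 319.0])]
side paint_jar [(0.55, [161.0, 207.0, 183.0, 231.0])]
side slab []
side board_1_hole []
```

View pics/c1.png

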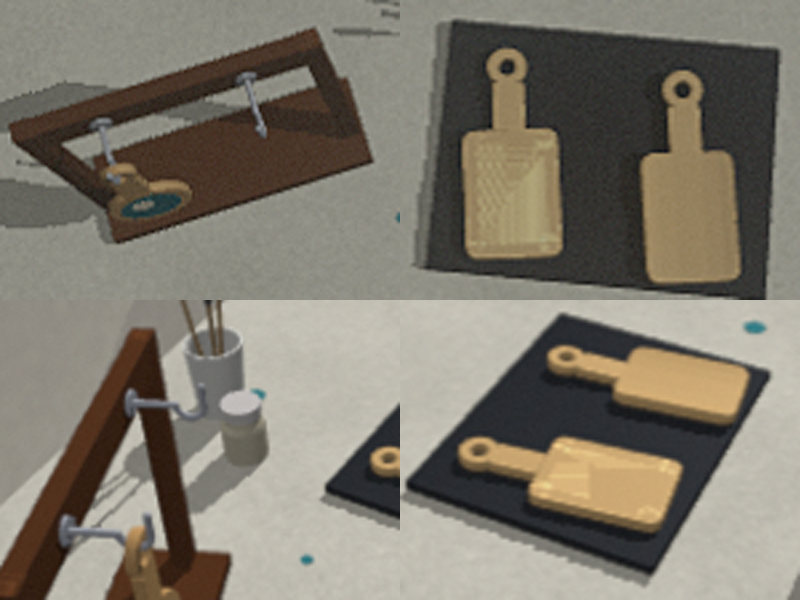

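```bash
cat > m.py <<'E'
from h import *
from scipy.optimize import least_squares
T=lambda u,v:(50+u/2.667,90+v/2.667); S=lambda u,v:(80+u/2.667,170+v/2.667)
obs=[("top",T(11,124),(.01,.157,.288)),("top",T(18,143),(-.01,.157,.288)),("top",T(316,28),(.01,-.157,.288)),("top",T(324,44),(-.01,-.157,.288)),
("top",T(262,135),(-.072,-.075,.288)),("side",S(202,88),(-.072,-.075,.288)),("side",S(186,116),(-.060,-.075,.252)),("side",S(130,102),(-.01,-.075,.267)),
("top",T(246,78),(-.01,-.075,.267)),("side",S(148,218),(-.072,.075,.288)),("side",S(65,230),(-.01,.075,.267))]
def W(p,X): c,s=np.cos(p[2]),np.sin(p[2]);X=np.array(X);return np.array([p[0]+c*X[0]-s*X[1],p[1]+s*X[0]+c*X[1],X[2]])
def res(p): return np.concatenate([proj(c,W(p,X))[0]-uv for c,uv,X in obs])
k=least_squares(res,[.7,.25,.3],loss="soft_l1");print("stand",k.x);print(np.round(k.fun.reshape(-1,2),1).tolist())
print("seat",W(k.x,(-.06,-.075,.255)))
print("tri tip",tri(T(262,135),S(202,88)),W(k.x,(-.072,-.075,.288)))
a=r.snapshot("top");r.snapshot("side")
hsv=cv2.cvtColor(a,cv2.COLOR_RGB2HSV);M=((hsv[...,1]>70)&(hsv[...,2]>90)).astype(np.uint8)
M[:165]=0;M[252:]=0;M[:,:228]=0;M[:,334:]=0
n,L,st,_=cv2.connectedComponentsWithStats(M)
for i in range(1,n):
  if st[i,4]<400: continue
  u=np.argwhere(L==i)[:,::-1]
  P=np.array([atz("top",p,.024)[:2] for p in u]).astype(np.float32)
  ctr,wh,an=cv2.minAreaRect(P);B=cv2.boxPoints((ctr,wh,an))
  cs,h=cv2.findContours((L==i).astype(np.uint8),cv2.RETR_CCOMP,cv2.CHAIN_APPROX_NONE)
  hole=[c.reshape(-1,2).mean(0) for c,hh in zip(cs,h[0]) if hh[3]>=0 and len(c)>4]
  H=[atz("top",q,.021)[:2] for q in hole]
  # blade centre: pixels beyond
  print("board",st[i],"ctr",ctr,wh,an,"holepx",hole,H)
  if H:
    ax=H[0]-np.array(ctr);print("yaw raw",np.arctan2(ax[1],ax[0]))
    e=[B[1]-B[0],B[2]-B[1]];e=max(e,key=np.linalg.norm);e=e*np.sign(e[0]);y=np.arctan2(e[1],e[0]);d=np.array([np.cos(y),np.sin(y)])
    print("yaw",y,"origin",H[0]-.13*d,"from rect",np.array(ctr)-.0425*d)
E
python3 m.py
```

```text
stand [0.67425636 0.25445079 0.32304063]
[[-0.9, -0.5], [-1.9, -0.6], [0.3, -0.8], [-0.6, -0.0], [-1.2, -3.2], [0.2, -1.0], [3.0, 1.6], [0.6, 0.5], [0.4, -0.5], [0.2, -1.9], [1.0, 0.2]]
seat [0.64116874 0.16428312 0.255     ]
tri tip (array([0.62655966, 0.15979508, 0.28408743]), np.float64(0.008518783617155428)) [0.62978945 0.1604737  0.288     ]
board [ 235  171   33   69 1584] ctr (0.5028826594352722, -0.10376861691474915) (0.21317389607429504, 0.09622152894735336) 2.5960564613342285 holepx [array([260.5, 233. ]), array([249.4375, 176.375 ])] [array([ 0.41524966, -0.13475452]), array([ 0.59254739, -0.10006927])]
yaw raw -2.801725675842837
yaw 0.045309745 origin [ 0.28538309 -0.14064278] from rect [ 0.46042628 -0.10569362]
board [ 293  178   33   70 1560] ctr (0.48035934567451477, -0.28003954887390137) (0.2141103744506836, 0.09322436153888702) 2.5707459449768066 holepx [array([306.38888889, 184.        ])] [array([ 0.56862804, -0.27733798])]
yaw raw 0.03059661887451969
yaw 0.04486795 origin [ 0.43875887 -0.28316886] from rect [ 0.43790212 -0.2819458 ]
```

Board L has its origin near (0.4615,-0.1055), board R near (0.4385,-0.2825), both at yaw about 0.045. The hook seat is near (0.641,0.164), yaw 0.323. L looks cupped, so I'll press its +y edge first. I'm turning the fingers along the board length and shutting them on the way.

```bash
R='x'; 
python3 -m jog '[{"dx":0.08,"dy":0.135,"wz":0.0625,"hand":1},{"dx":0.08,"dy":0.135,"wz":0.0625,"hand":1},{"dx":0.08,"dy":0.135,"wz":0.0625,"hand":1},{"dx":0.08,"dy":0.135,"wz":0.0625,"hand":1},{"dx":0.08,"dy":0.135,"wz":0.0625,"hand":1}]' 20
python3 -m jog '[{"dx":0.08,"dy":0.135,"wz":0.0625,"hand":1},{"dx":0.08,"dy":0.135,"wz":0.0625,"hand":1},{"dx":0.08,"dy":0.135,"wz":0.0625,"hand":1},{"dx":0.08,"dy":0.135,"wz":0.0625,"hand":1},{"dx":0.08,"dy":0.135,"wz":0.0625,"hand":1}]'
python3 -m jog '[{"dx":0.08,"dy":0.135,"wz":0.0625,"hand":1},{"dx":0.08,"dy":0.135,"hand":1},{"dx":0.08,"dy":0.135,"hand":1},{"dx":0.08,"dy":0.135,"hand":1},{"dx":0.08,"dy":0.135,"hand":1}]'
```

```text
invalid input
invalid input
invalid input
```

```bash

python3 -m jog '[{"wx":0,"wy":0,"wz":0.0625,"dx":0.08,"dy":0.135,"dz":0,"hand":1}]' 20; python3 -m jog --help | head
```

```text
clock: 1.28
tool_pos: [0.1636, -0.5792, 0.2385]
eef_rot: [0.984, 0.177, -0.002, 0.003]
contact_force: [-0.3, -2.4, 0.0]
opening: 0.949
finger_force: 0.0invalid input: not JSON, or not a number
```

```bash

python3 -m jog '[{"wx":0,"wy":0,"wz":0.0625,"dx":0.08,"dy":0.135,"dz":0,"hand":1},{"wx":0,"wy":0,"wz":0.0625,"dx":0.08,"dy":0.135,"dz":0,"hand":1},{"wx":0,"wy":0,"wz":0.0625,"dx":0.08,"dy":0.135,"dz":0,"hand":1},{"wx":0,"wy":0,"wz":0.0625,"dx":0.08,"dy":0.135,"dz":0,"hand":1},{"wx":0,"wy":0,"wz":0.0625,"dx":0.08,"dy":0.135,"dz":0,"hand":1}]'
python3 -m jog '[{"wx":0,"wy":0,"wz":0.0625,"dx":0.08,"dy":0.135,"dz":0,"hand":1},{"wx":0,"wy":0,"wz":0.0625,"dx":0.08,"dy":0.135,"dz":0,"hand":1},{"wx":0,"wy":0,"wz":0.0625,"dx":0.08,"dy":0.135,"dz":0,"hand":1},{"wx":0,"wy":0,"wz":0.0625,"dx":0.08,"dy":0.135,"dz":0,"hand":1},{"wx":0,"wy":0,"wz":0.0625,"dx":0.08,"dy":0.135,"dz":0,"hand":1}]'
python3 -m jog '[{"wx":0,"wy":0,"wz":0,"dx":0.08,"dy":0.135,"dz":0,"hand":1},{"wx":0,"wy":0,"wz":0,"dx":0.08,"dy":0.135,"dz":0,"hand":1},{"wx":0,"wy":0,"wz":0,"dx":0.08,"dy":0.135,"dz":0,"hand":1},{"wx":0,"wy":0,"wz":0,"dx":0,"dy":0,"dz":0,"hand":1}]'
```

```text
clock: 1.7
tool_pos: [0.2697, -0.4029, 0.239]
eef_rot: [0.878, 0.478, 0.0, 0.0]
contact_force: [0.9, -0.7, -0.5]
opening: 0.57
finger_force: 0.0
clock: 2.12
tool_pos: [0.3698, -0.2343, 0.2391]
eef_rot: [0.689, 0.725, 0.0, 0.0]
contact_force: [0.8, -0.5, 0.0]
opening: 0.196
finger_force: 0.0
clock: 2.45
tool_pos: [0.4346, -0.1259, 0.2399]
eef_rot: [0.686, 0.727, 0.004, 0.001]
contact_force: [0.0, 0.6, -0.3]
opening: 0.005
finger_force: 0.0
```

```bash

python3 -m jog '[{"wx":0,"wy":0,"wz":0,"dx":0.05,"dy":0.12,"dz":0,"hand":1},{"wx":0,"wy":0,"wz":0,"dx":0.05,"dy":0.12,"dz":-0.1,"hand":1},{"wx":0,"wy":0,"wz":0,"dx":0,"dy":0,"dz":-0.16,"hand":1},{"wx":0,"wy":0,"wz":0,"dx":0,"dy":0,"dz":-0.16,"hand":1},{"wx":0,"wy":0,"wz":0,"dx":0,"dy":0,"dz":-0.16,"hand":1}]'
python3 -m jog '[{"wx":0,"wy":0,"wz":0,"dx":0,"dy":0,"dz":-0.16,"hand":1},{"wx":0,"wy":0,"wz":0,"dx":0,"dy":0,"dz":-0.06,"hand":1},{"wx":0,"wy":0,"wz":0,"dx":0,"dy":0,"dz":0,"hand":1},{"wx":0,"wy":0,"wz":0,"dx":0,"dy":0,"dz":0,"hand":1}]'
```

```text
clock: 2.87
tool_pos: [0.4549, -0.0741, 0.0928]
eef_rot: [0.691, 0.723, 0.001, 0.001]
contact_force: [0.3, -1.1, -0.1]
opening: 0.002
finger_force: 0.0
clock: 3.2
tool_pos: [0.4539, -0.0745, 0.0384]
eef_rot: [0.691, 0.723, -0.001, -0.0]
contact_force: [0.6, -1.4, 0.3]
opening: 0.007
finger_force: 0.0
```

```bash

python3 -m jog '[{"wx":0,"wy":0,"wz":0,"dx":0.02,"dy":0.036,"dz":-0.032,"hand":1},{"wx":0,"wy":0,"wz":0,"dx":0,"dy":0,"dz":0,"hand":1}]'
for k in 1; do
python3 -m jog '[{"wx":0,"wy":0,"wz":0,"dx":0,"dy":0,"dz":-0.006,"hand":1},{"wx":0,"wy":0,"wz":0,"dx":0,"dy":0,"dz":0,"hand":1},{"wx":0,"wy":0,"wz":0,"dx":0,"dy":0,"dz":0,"hand":1}]'
python3 -m jog '[{"wx":0,"wy":0,"wz":0,"dx":0,"dy":0,"dz":-0.006,"hand":1},{"wx":0,"wy":0,"wz":0,"dx":0,"dy":0,"dz":0,"hand":1},{"wx":0,"wy":0,"wz":0,"dx":0,"dy":0,"dz":0,"hand":1}]'
done
```

```text
clock: 3.37
tool_pos: [0.4612, -0.0639, 0.0317]
eef_rot: [0.691, 0.723, 0.002, 0.001]
contact_force: [0.2, 0.8, -0.1]
opening: 0.006
finger_force: 0.0
clock: 3.62
tool_pos: [0.4593, -0.0662, 0.0302]
eef_rot: [0.691, 0.722, 0.0, 0.001]
contact_force: [-0.0, 0.2, 1.6]
opening: 0.003
finger_force: 0.0
clock: 3.87
tool_pos: [0.459, -0.0657, 0.0279]
eef_rot: [0.691, 0.723, -0.0, 0.0]
contact_force: [-0.3, -0.4, -0.6]
opening: 0.008
finger_force: 0.0
```

```bash

python3 -m jog '[{"wx":0,"wy":0,"wz":0,"dx":0,"dy":0,"dz":-0.006,"hand":1},{"wx":0,"wy":0,"wz":0,"dx":0,"dy":0,"dz":0,"hand":1},{"wx":0,"wy":0,"wz":0,"dx":0,"dy":0,"dz":0,"hand":1}]'
python3 -m jog '[{"wx":0,"wy":0,"wz":0,"dx":0,"dy":0,"dz":-0.005,"hand":1},{"wx":0,"wy":0,"wz":0,"dx":0,"dy":0,"dz":0,"hand":1},{"wx":0,"wy":0,"wz":0,"dx":0,"dy":0,"dz":0,"hand":1}]'
python3 -m jog '[{"wx":0,"wy":0,"wz":0,"dx":0,"dy":0,"dz":-0.004,"hand":1},{"wx":0,"wy":0,"wz":0,"dx":0,"dy":0,"dz":0,"hand":1},{"wx":0,"wy":0,"wz":0,"dx":0,"dy":0,"dz":0,"hand":1}]'
```

```text
clock: 4.12
tool_pos: [0.459, -0.0655, 0.0261]
eef_rot: [0.691, 0.723, -0.0, -0.0]
contact_force: [-0.2, 0.0, -0.3]
opening: 0.004
finger_force: 0.0
clock: 4.37
tool_pos: [0.459, -0.0654, 0.0249]
eef_rot: [0.691, 0.723, -0.0, -0.0]
contact_force: [0.5, 0.0, 0.9]
opening: 0.004
finger_force: 0.0
clock: 4.62
tool_pos: [0.4591, -0.0655, 0.0244]
eef_rot: [0.691, 0.723, 0.0, 0.0]
contact_force: [-0.4, 1.2, 5.8]
opening: 0.001
finger_force: 3.1
```

```bash

python3 -m jog '[{"wx":0,"wy":0,"wz":0,"dx":0,"dy":0,"dz":-0.004,"hand":1},{"wx":0,"wy":0,"wz":0,"dx":0,"dy":0,"dz":0,"hand":1},{"wx":0,"wy":0,"wz":0,"dx":0,"dy":0,"dz":0,"hand":1}]'
python3 - <<'E'
from h import *
a=r.snapshot("side");s=r.snapshot("top")
f=lambda im,x0,y0,w,h:cv2.resize(im[y0:y0+h,x0:x0+w,::-1],(400,300),interpolation=cv2.INTER_CUBIC)
cv2.imwrite("pics/c2.png",np.hstack([f(a,200,180,130,98),f(s,215,155,130,98)]))
E
```

```text
clock: 4.87
tool_pos: [0.4591, -0.0655, 0.0244]
eef_rot: [0.691, 0.723, 0.0, 0.001]
contact_force: [-1.6, 1.1, 18.4]
opening: 0.006
finger_force: 9.1
```

View pics/c2.png

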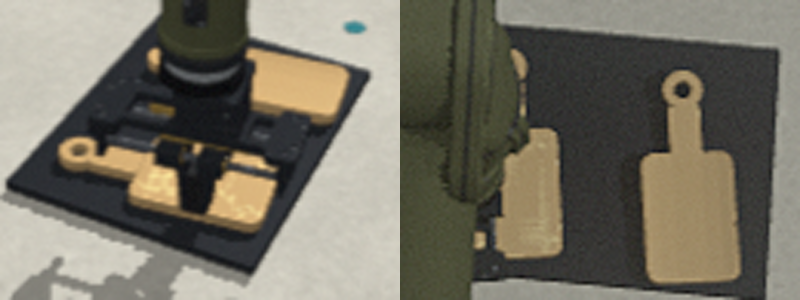

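The fingers are on the left board's +y blade edge and it is firm: z stays at 24.4 mm while the force goes from 6 to 18 N. Now the right board.

```bash

python3 -m jog '[{"wx":0,"wy":0,"wz":0,"dx":0,"dy":0,"dz":0.16,"hand":1},{"wx":0,"wy":0,"wz":0,"dx":-0.02,"dy":-0.16,"dz":0,"hand":1},{"wx":0,"wy":0,"wz":0,"dx":-0.02,"dy":-0.16,"dz":0,"hand":1},{"wx":0,"wy":0,"wz":0,"dx":-0.02,"dy":-0.16,"dz":0,"hand":1},{"wx":0,"wy":0,"wz":0,"dx":-0.02,"dy":-0.16,"dz":0,"hand":1}]'
python3 -m jog '[{"wx":0,"wy":0,"wz":0,"dx":-0.01,"dy":-0.08,"dz":-0.05,"hand":1},{"wx":0,"wy":0,"wz":0,"dx":0,"dy":0,"dz":-0.06,"hand":1},{"wx":0,"wy":0,"wz":0,"dx":0,"dy":0,"dz":0,"hand":1},{"wx":0,"wy":0,"wz":0,"dx":0,"dy":0,"dz":0,"hand":1}]'
```

```text
clock: 5.38
tool_pos: [0.4387, -0.2272, 0.0632]
eef_rot: [0.691, 0.723, -0.0, 0.0]
contact_force: [1.2, -0.6, -0.4]
opening: 0.004
finger_force: 0.0
clock: 5.72
tool_pos: [0.4361, -0.2448, 0.0351]
eef_rot: [0.691, 0.723, -0.0, -0.001]
contact_force: [0.5, -0.7, -0.7]
opening: 0.006
finger_force: 0.0
```

```bash

python3 -m jog '[{"wx":0,"wy":0,"wz":0,"dx":0,"dy":0.006,"dz":-0.018,"hand":1},{"wx":0,"wy":0,"wz":0,"dx":0,"dy":0,"dz":0,"hand":1},{"wx":0,"wy":0,"wz":0,"dx":0,"dy":0,"dz":0,"hand":1}]'
python3 -m jog '[{"wx":0,"wy":0,"wz":0,"dx":0,"dy":0,"dz":-0.006,"hand":1},{"wx":0,"wy":0,"wz":0,"dx":0,"dy":0,"dz":0,"hand":1},{"wx":0,"wy":0,"wz":0,"dx":0,"dy":0,"dz":0,"hand":1}]'
python3 -m jog '[{"wx":0,"wy":0,"wz":0,"dx":0,"dy":0,"dz":-0.004,"hand":1},{"wx":0,"wy":0,"wz":0,"dx":0,"dy":0,"dz":0,"hand":1},{"wx":0,"wy":0,"wz":0,"dx":0,"dy":0,"dz":0,"hand":1}]'
python3 -m jog '[{"wx":0,"wy":0,"wz":0,"dx":0,"dy":0,"dz":-0.004,"hand":1},{"wx":0,"wy":0,"wz":0,"dx":0,"dy":0,"dz":0,"hand":1},{"wx":0,"wy":0,"wz":0,"dx":0,"dy":0,"dz":0,"hand":1}]'
```

```text
clock: 5.97
tool_pos: [0.4371, -0.2427, 0.0313]
eef_rot: [0.69, 0.724, 0.0, 0.0]
contact_force: [-0.4, -0.8, 0.4]
opening: 0.005
finger_force: 0.0
clock: 6.22
tool_pos: [0.4367, -0.2438, 0.0296]
eef_rot: [0.691, 0.723, 0.0, 0.0]
contact_force: [-0.6, -0.0, -0.7]
opening: 0.003
finger_force: 0.0
clock: 6.47
tool_pos: [0.4365, -0.244, 0.0285]
eef_rot: [0.691, 0.723, -0.0, -0.0]
contact_force: [0.4, -0.4, 0.4]
opening: 0.004
finger_force: 0.0
clock: 6.72
tool_pos: [0.4366, -0.2439, 0.0275]
eef_rot: [0.691, 0.723, 0.0, 0.0]
contact_force: [0.3, 0.1, -0.5]
opening: 0.007
finger_force: 0.3
```

Contact already at 27.5 mm (the edge is raised); pressing on.

```bash

python3 -m jog '[{"wx":0,"wy":0,"wz":0,"dx":0,"dy":0,"dz":-0.004,"hand":1},{"wx":0,"wy":0,"wz":0,"dx":0,"dy":0,"dz":0,"hand":1},{"wx":0,"wy":0,"wz":0,"dx":0,"dy":0,"dz":0,"hand":1}]'
python3 -m jog '[{"wx":0,"wy":0,"wz":0,"dx":0,"dy":0,"dz":-0.004,"hand":1},{"wx":0,"wy":0,"wz":0,"dx":0,"dy":0,"dz":0,"hand":1},{"wx":0,"wy":0,"wz":0,"dx":0,"dy":0,"dz":0,"hand":1}]'
python3 -m jog '[{"wx":0,"wy":0,"wz":0,"dx":0,"dy":0,"dz":-0.004,"hand":1},{"wx":0,"wy":0,"wz":0,"dx":0,"dy":0,"dz":0,"hand":1},{"wx":0,"wy":0,"wz":0,"dx":0,"dy":0,"dz":0,"hand":1}]'
```

```text
clock: 6.97
tool_pos: [0.4366, -0.2439, 0.0265]
eef_rot: [0.691, 0.723, 0.0, 0.0]
contact_force: [-0.4, 0.1, -0.2]
opening: 0.007
finger_force: 0.3
clock: 7.22
tool_pos: [0.4367, -0.2439, 0.0255]
eef_rot: [0.691, 0.723, 0.0, 0.0]
contact_force: [-0.3, 0.4, 1.8]
opening: 0.006
finger_force: 0.9
clock: 7.47
tool_pos: [0.4366, -0.2432, 0.0246]
eef_rot: [0.691, 0.723, 0.0, -0.0]
contact_force: [-0.5, 2.5, 5.1]
opening: 0.001
finger_force: 2.6
```

```bash

python3 -m jog '[{"wx":0,"wy":0,"wz":0,"dx":0,"dy":0,"dz":-0.002,"hand":1},{"wx":0,"wy":0,"wz":0,"dx":0,"dy":0,"dz":0,"hand":1},{"wx":0,"wy":0,"wz":0,"dx":0,"dy":0,"dz":0,"hand":1}]'
python3 - <<'E'
from h import *
a=r.snapshot("side");s=r.snapshot("top")
f=lambda im,x0,y0,w,h:cv2.resize(im[y0:y0+h,x0:x0+w,::-1],(400,300),interpolation=cv2.INTER_CUBIC)
cv2.imwrite("pics/c3.png",np.hstack([f(a,225,175,104,78),f(s,250,155,104,78)]))
E
```

```text
clock: 7.72
tool_pos: [0.4366, -0.2431, 0.0245]
eef_rot: [0.691, 0.723, 0.0, -0.0]
contact_force: [-1.7, 3.7, 7.7]
opening: 0.002
finger_force: 4.5
```

View pics/c3.png

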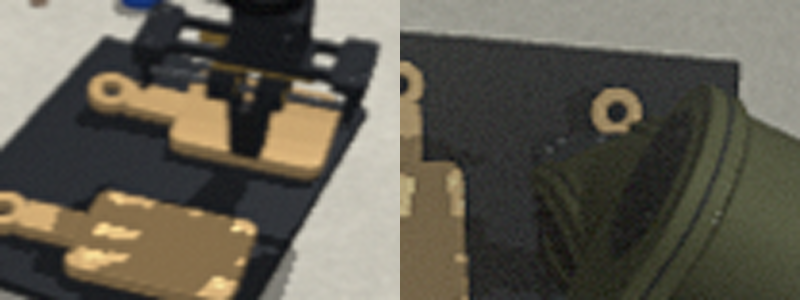

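Pressed at the +y edge, the right board gave from 27.5 to 24.5 mm at 0–5 N with a sideways slant force, so it rocked and is the warped one. The left board is flat. I lift off, re-check both poses, and check the wrist range.

```bash

python3 -m jog '[{"wx":0,"wy":0,"wz":0,"dx":0,"dy":0,"dz":0.16,"hand":1},{"wx":0,"wy":0,"wz":0,"dx":0,"dy":0,"dz":0.16,"hand":1},{"wx":0,"wy":0,"wz":-0.0625,"dx":0,"dy":-0.1,"dz":0.16,"hand":0},{"wx":0,"wy":0,"wz":-0.0625,"dx":0,"dy":-0.16,"dz":0,"hand":0},{"wx":0,"wy":0,"wz":-0.0625,"dx":0,"dy":-0.16,"dz":0,"hand":0}]'
python3 -m jog '[{"wx":0,"wy":0,"wz":-0.0625,"dx":0,"dy":-0.16,"dz":0,"hand":0},{"wx":0,"wy":0,"wz":-0.0625,"dx":0,"dy":-0.16,"dz":0,"hand":0},{"wx":0,"wy":0,"wz":-0.0625,"dx":0,"dy":0,"dz":0,"hand":0},{"wx":0,"wy":0,"wz":-0.0625,"dx":0,"dy":0,"dz":0,"hand":0}]'
python3 m.py | grep -A3 board; python3 -c "
from plant import r;print(r.get_state()['q'])"
```

```text
clock: 8.23
tool_pos: [0.4378, -0.3475, 0.1419]
eef_rot: [0.815, 0.58, 0.001, 0.002]
contact_force: [0.9, -0.2, -0.3]
opening: 0.205
finger_force: 0.0
clock: 8.57
tool_pos: [0.4345, -0.4303, 0.1387]
eef_rot: [0.935, 0.356, -0.001, 0.001]
contact_force: [-0.4, 1.7, -0.6]
opening: 0.509
finger_force: 0.0
board [ 235  171   33   69 1571] ctr (0.5032896995544434, -0.10382924973964691) (0.21226122975349426, 0.09598167985677719) 2.1681642532348633 holepx [array([249.4375, 176.5625])] [array([ 0.5919451 , -0.10007269])]
yaw raw 0.04234725488571526
yaw 0.037841592 origin [ 0.46203817 -0.10499092] from rect [ 0.46082012 -0.10543713]
board [ 293  178   33   70 1563] ctr (0.47998401522636414, -0.2802276313304901) (0.21493202447891235, 0.09387312829494476) 2.872816801071167 holepx [array([306.38888889, 184.        ])] [array([ 0.56862804, -0.27733798])]
yaw raw 0.03258681267859256
yaw 0.050140105 origin [ 0.43879142 -0.28385346] from rect [ 0.43753743 -0.28235769]
[ 0.89791641  0.81350045 -0.35667346  1.69389805  0.40278556  0.70819259
 -0.4978477 ]
```

```bash

python3 -m jog '[{"wx":0,"wy":0,"wz":-0.0625,"dx":0.052,"dy":0.146,"dz":0,"hand":0},{"wx":0,"wy":0,"wz":-0.0625,"dx":0.052,"dy":0.146,"dz":0,"hand":0},{"wx":0,"wy":0,"wz":-0.0625,"dx":0.052,"dy":0.146,"dz":0,"hand":0},{"wx":0,"wy":0,"wz":-0.0625,"dx":0.052,"dy":0.146,"dz":0,"hand":0},{"wx":0,"wy":0,"wz":-0.0625,"dx":0.052,"dy":0.146,"dz":0,"hand":0}]'
python3 -m jog '[{"wx":0,"wy":0,"wz":-0.031,"dx":0.052,"dy":0.146,"dz":0,"hand":0},{"wx":0,"wy":0,"wz":0,"dx":0.052,"dy":0.146,"dz":0,"hand":0},{"wx":0,"wy":0,"wz":0,"dx":0.052,"dy":0.146,"dz":0,"hand":0},{"wx":0,"wy":0,"wz":0,"dx":0.052,"dy":0.146,"dz":0,"hand":0},{"wx":0,"wy":0,"wz":0,"dx":0,"dy":0,"dz":-0.1,"hand":0}]'
python3 -m jog '[{"wx":0,"wy":0,"wz":0,"dx":0,"dy":0,"dz":-0.14,"hand":0},{"wx":0,"wy":0,"wz":0,"dx":0,"dy":0,"dz":0,"hand":0},{"wx":0,"wy":0,"wz":0,"dx":0,"dy":0,"dz":0,"hand":0},{"wx":0,"wy":0,"wz":0,"dx":0,"dy":0,"dz":0,"hand":0}]'
```

```text
clock: 9.08
tool_pos: [0.5016, -0.2415, 0.1392]
eef_rot: [0.998, 0.057, -0.0, -0.0]
contact_force: [0.4, -0.9, -0.4]
opening: 0.979
finger_force: 0.0
clock: 9.5
tool_pos: [0.5601, -0.0859, 0.1176]
eef_rot: [0.999, 0.036, 0.006, -0.003]
contact_force: [0.6, 0.7, 0.6]
opening: 1.0
finger_force: 0.0
clock: 9.83
tool_pos: [0.5537, -0.0981, 0.0803]
eef_rot: [1.0, 0.027, 0.0, 0.0]
contact_force: [0.6, -0.5, -0.1]
opening: 0.997
finger_force: 0.0
```

```bash

python3 -m jog '[{"wx":0,"wy":0,"wz":-0.006,"dx":-0.008,"dy":-0.016,"dz":-0.1,"hand":0},{"wx":0,"wy":0,"wz":0,"dx":0,"dy":0,"dz":-0.1,"hand":0},{"wx":0,"wy":0,"wz":0,"dx":0,"dy":0,"dz":-0.04,"hand":0},{"wx":0,"wy":0,"wz":0,"dx":0,"dy":0,"dz":0,"hand":0},{"wx":0,"wy":0,"wz":0,"dx":0,"dy":0,"dz":0,"hand":0}]'
```

```text
clock: 10.25
tool_pos: [0.5522, -0.1019, 0.0204]
eef_rot: [1.0, 0.021, 0.001, 0.0]
contact_force: [0.6, 0.5, -0.2]
opening: 0.997
finger_force: 0.0
```

Now down to 14.5 mm, close, and lift a little.

```bash

python3 -m jog '[{"wx":0,"wy":0,"wz":0,"dx":0,"dy":0,"dz":-0.024,"hand":0},{"wx":0,"wy":0,"wz":0,"dx":0,"dy":0,"dz":0,"hand":0},{"wx":0,"wy":0,"wz":0,"dx":0,"dy":0,"dz":0,"hand":0.8},{"wx":0,"wy":0,"wz":0,"dx":0,"dy":0,"dz":0,"hand":0.8},{"wx":0,"wy":0,"wz":0,"dx":0,"dy":0,"dz":0,"hand":1}]' 40
python3 -m jog '[{"wx":0,"wy":0,"wz":0,"dx":0,"dy":0,"dz":0,"hand":1},{"wx":0,"wy":0,"wz":0,"dx":0,"dy":0,"dz":0,"hand":1},{"wx":0,"wy":0,"wz":0,"dx":0,"dy":0,"dz":0,"hand":1},{"wx":0,"wy":0,"wz":0,"dx":0,"dy":0,"dz":0,"hand":1},{"wx":0,"wy":0,"wz":0,"dx":0,"dy":0,"dz":0,"hand":1}]'
python3 -m jog '[{"wx":0,"wy":0,"wz":0,"dx":0,"dy":0,"dz":0,"hand":1},{"wx":0,"wy":0,"wz":0,"dx":0,"dy":0,"dz":0,"hand":1},{"wx":0,"wy":0,"wz":0,"dx":0,"dy":0,"dz":0,"hand":1}]'
```

```text
clock: 10.67
tool_pos: [0.5519, -0.1016, 0.0138]
eef_rot: [1.0, 0.021, 0.0, 0.0]
contact_force: [0.4, -0.5, -0.4]
opening: 0.791
finger_force: 0.0
clock: 11.08
tool_pos: [0.5516, -0.1016, 0.0133]
eef_rot: [1.0, 0.021, 0.0, 0.0]
contact_force: [0.4, 1.3, 0.7]
opening: 0.418
finger_force: 0.0
clock: 11.33
tool_pos: [0.5516, -0.1016, 0.0133]
eef_rot: [1.0, 0.021, 0.0, 0.0]
contact_force: [-0.6, -0.6, -0.4]
opening: 0.356
finger_force: 39.9
```

```bash

python3 -m jog '[{"wx":0,"wy":0,"wz":0,"dx":0,"dy":0,"dz":0.04,"hand":1},{"wx":0,"wy":0,"wz":0,"dx":0,"dy":0,"dz":0.1,"hand":1},{"wx":0,"wy":0,"wz":0,"dx":0,"dy":0,"dz":0.15,"hand":1},{"wx":0,"wy":0,"wz":0,"dx":0,"dy":0,"dz":0.15,"hand":1},{"wx":0,"wy":0,"wz":0,"dx":0,"dy":0,"dz":0.15,"hand":1}]'
python3 -m jog '[{"wx":0,"wy":0,"wz":0,"dx":0,"dy":0,"dz":0.15,"hand":1},{"wx":0,"wy":0,"wz":0,"dx":0,"dy":0,"dz":0.15,"hand":1},{"wx":0,"wy":0,"wz":0,"dx":0,"dy":0,"dz":0.15,"hand":1},{"wx":0,"wy":0,"wz":0,"dx":0,"dy":0,"dz":0.15,"hand":1},{"wx":0,"wy":0,"wz":0,"dx":0,"dy":0,"dz":0.12,"hand":1}]'
python3 -m jog '[{"wx":0,"wy":0,"wz":0,"dx":0,"dy":0,"dz":0.1,"hand":1},{"wx":0,"wy":0,"wz":0.047,"dx":0,"dy":0.06,"dz":0,"hand":1},{"wx":0,"wy":0,"wz":0.047,"dx":0,"dy":0.1,"dz":0,"hand":1},{"wx":0,"wy":0,"wz":0.047,"dx":0,"dy":0.14,"dz":0,"hand":1},{"wx":0,"wy":0,"wz":0,"dx":0,"dy":0.14,"dz":0,"hand":1}]'
python3 -m jog '[{"wx":0,"wy":0,"wz":0,"dx":0,"dy":0.14,"dz":0,"hand":1},{"wx":0,"wy":0,"wz":0,"dx":0,"dy":0.14,"dz":0,"hand":1},{"wx":0,"wy":0,"wz":0,"dx":0,"dy":0.1,"dz":0,"hand":1},{"wx":0,"wy":0,"wz":0,"dx":0,"dy":0.06,"dz":0,"hand":1},{"wx":0,"wy":0,"wz":0,"dx":0,"dy":0,"dz":0,"hand":1}]'
```

```text
clock: 11.75
tool_pos: [0.5509, -0.1014, 0.1628]
eef_rot: [1.0, 0.021, -0.0, -0.0]
contact_force: [0.8, 0.1, -1.5]
opening: 0.358
finger_force: 39.9
clock: 12.17
tool_pos: [0.5514, -0.1015, 0.3446]
eef_rot: [1.0, 0.021, 0.002, 0.0]
contact_force: [1.1, 0.1, -1.3]
opening: 0.356
finger_force: 39.9
clock: 12.58
tool_pos: [0.5508, 0.0086, 0.3665]
eef_rot: [0.987, 0.162, 0.0, 0.0]
contact_force: [1.1, 0.3, -1.3]
opening: 0.358
finger_force: 39.9
clock: 13.0
tool_pos: [0.5503, 0.1235, 0.3662]
eef_rot: [0.986, 0.165, 0.0, -0.002]
contact_force: [0.1, -0.4, -1.4]
opening: 0.361
finger_force: 39.9
```

```bash
cat > v.py <<'E'
from h import *
import sys
a=r.snapshot("top");b=r.snapshot("side")
t,s=[list(map(int,x.split(","))) for x in sys.argv[2:4]]
f=lambda im,x0,y0:cv2.resize(im[y0:y0+75,x0:x0+100,::-1],(400,300),interpolation=cv2.INTER_CUBIC)
cv2.imwrite(f"pics/{sys.argv[1]}.png",np.hstack([f(a,*t),f(b,*s)]))
E
python3 v.py c4 100,90 110,150; python3 -c "
from h import *
for P in([.5887,.1365,.371],[.6298,.1605,.288],[.6412,.1643,.255]): print(proj('top',P),proj('side',P))"
```

```text
[[148.10356021 142.63421767]] [[174.5716918  166.64483484]]
[[147.04971868 137.387753  ]] [[155.96879639 201.95550727]]
[[148.72752739 137.29034383]] [[152.53323953 214.04401227]]
```

View pics/c4.png

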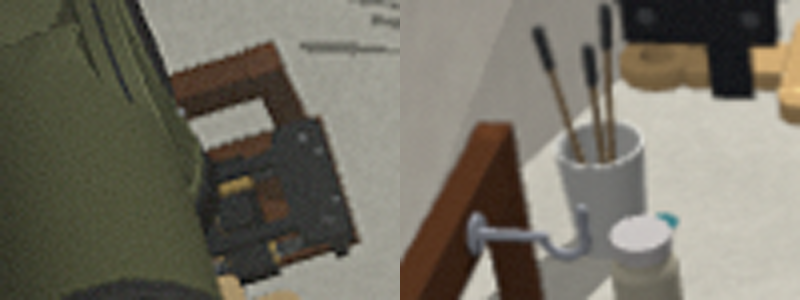

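```bash
python3 - <<'E'
import cv2,numpy as np
from h import *
a=cv2.imread("pics/top0.png").astype(int)
g=a[...,0]-a[...,2]//4  # blue-ish: steel vs walnut
print("     "+" ".join(f"{u:3d}" for u in range(138,155)))
for v in range(116,146): print(v," ".join(f"{x:3d}" for x in g[v,138:155]))
print([proj("top",[.67425+np.cos(.323)*x-np.sin(.323)*-.075,.25445+np.sin(.323)*x+np.cos(.323)*-.075,z]).round(1).tolist() for x,z in((-.01,.267),(-.06,.267),(-.072,.288),(-.072,.267),(-.06,.255))])
E
```

```text
138 139 140 141 142 143 144 145 146 147 148 149 150 151 152 153 154
116  26  21  18   7  30  27  26  24  15  21  18  22  24  17  25  15  19
117  22  19  44  88  94  84  83  75  31  16  18  19  22  19  13  19  42
118  19  65  70  94  92  85  87  82  37  17  11  14  22  39  55  82  90
119  43  73  69  66  78  70  56  57  23  27  43  68  82  88  92 104  99
120  46  67  59  55 100  99  56  73  82  82  88  95 102 101  97  97  97
121  25  43  45  60  90 110  75  92 101 102 100  98  96  95  98  97  95
122  39  49  81  87  81 106  93 101  98  93  96  98  94  93  95  95  98
123  82  85 103  96  73 105 106  96  98  97  97  97  95  96  95  98  96
124  97  97  94  92  85  94 108  84  96  94  96 100  99  96  95 100 101
125  98  96  94  95  98  76 108  86  96  96  93  99  97  99 100 104 100
126  99  98  96  97  97  73 105 106  96  97 100  97  85 106  82  76  70
127  97  98  95  97  97  77  99 115  85 101  81  76  54  69  41  29  24
128  99 102 100 100  99  93  86 108  72  66  41  34  21  22  18  13  20
129  82  83  86  86  87  72  69 109  82  17   7  11  16  18  25  28  18
130  69  65  51  51  45 
[... 518 characters left out ...]
2 112  97  74  14  19  21  22  19
138  14  19  21  21  16  20  17  37  85 101  88  95   5  16  23  19  23
139  20  20  25  18  20  23  10  21  41  67  86  90  20  19  23  21  26
140  26  19  23  18  25  22  16  22  17  46  74  80  11  21  20  21  25
141  24  18  22  19  20  23  15  20  14  29  49  46   8  23  14  24  22
142  17  18  22  21  22  21  28  23  21  18  13  18  23  22  23  24  24
143  23  25  15  21  21  14  19  21  22  23  18  21  22  24  21  24  23
144  25  23  22  22  26  13  24  22  23  22  18  22  19  21  18  19  22
145  16  20  19  19  21  29  21  21  18  16  13  23  14  19  24  21  21
[[[142.7, 118.8]], [[147.7, 135.8]], [[147.1, 137.4]], [[148.9, 140.0]], [[148.7, 137.3]]]
```

The fitted tip (147.1,137.4 top and 156.0,202.0 side) matches the pixels in both views, and the hole is where I predicted. Next I tilt about 20° and bring the hole over the tip.

```bash

python3 -m jog '[{"wx":0.0185,"wy":-0.0553,"wz":0,"dx":0.06,"dy":0.034,"dz":0,"hand":1},{"wx":0.0185,"wy":-0.0553,"wz":0,"dx":0.06,"dy":0.034,"dz":0,"hand":1},{"wx":0.0185,"wy":-0.0553,"wz":0,"dx":0.06,"dy":0.034,"dz":-0.08,"hand":1},{"wx":0,"wy":0,"wz":0,"dx":0,"dy":0,"dz":-0.1,"hand":1},{"wx":0,"wy":0,"wz":0,"dx":0,"dy":0,"dz":-0.06,"hand":1}]'
python3 -m jog '[{"wx":0,"wy":0,"wz":0,"dx":0,"dy":0,"dz":-0.02,"hand":1},{"wx":0,"wy":0,"wz":0,"dx":0,"dy":0,"dz":0,"hand":1},{"wx":0,"wy":0,"wz":0,"dx":0,"dy":0,"dz":0,"hand":1}]'
cat > e.py <<'E'
# where is the hole (rigid in grip), vs hook seat in stand axes, mm
from h import *
from scipy.spatial.transform import Rotation as Ro
s=r.get_state();R=Ro.from_quat(s["eef_rot"]).as_matrix();p=s["tool_pos"]
hole=p+R@np.array([.0405,0,-.0047]) # tool x ~ board x
c,n=np.cos(.323),np.sin(.323);seat=np.array([.64117,.16428,.255]);d=hole-seat
print("tool",p.round(4),"hole rel seat mm",(1e3*np.array([c*d[0]+n*d[1],-n*d[0]+c*d[1],d[2]])).round(1),"boardx",R[:,0].round(3),"tilt",np.degrees(np.arcsin(R[2,0])).round(1),"yaw",np.arctan2(R[1,0],R[0,0]).round(3),"F",s["contact_force"].round(1),"side px",proj("side",hole).round(1))
E
python3 e.py
```

```text
clock: 13.52
tool_pos: [0.5928, 0.1386, 0.3073]
eef_rot: [0.974, 0.157, 0.161, -0.024]
contact_force: [-0.3, 0.1, -1.4]
opening: 0.357
finger_force: 39.9
clock: 13.77
tool_pos: [0.5951, 0.141, 0.3046]
eef_rot: [0.974, 0.158, 0.162, -0.025]
contact_force: [0.5, -0.0, -1.2]
opening: 0.354
finger_force: 39.9
tool [0.5951 0.141  0.3046] hole rel seat mm [-14.3  -7.5  67.2] boardx [0.897 0.299 0.324] tilt 18.9 yaw 0.322 F [ 0.5 -0.  -1.2] side px [[155.9 186.6]]
```

```bash

python3 -m jog '[{"wx":0,"wy":0,"wz":0,"dx":0,"dy":0.031,"dz":-0.04,"hand":1},{"wx":0,"wy":0,"wz":0,"dx":0,"dy":0,"dz":-0.016,"hand":1},{"wx":0,"wy":0,"wz":0,"dx":0,"dy":0,"dz":0,"hand":1},{"wx":0,"wy":0,"wz":0,"dx":0,"dy":0,"dz":0,"hand":1}]'
python3 e.py; python3 v.py c5 100,90 110,150
```

```text
clock: 14.1
tool_pos: [0.5942, 0.1503, 0.2898]
eef_rot: [0.974, 0.159, 0.162, -0.026]
contact_force: [0.5, 0.4, -0.5]
opening: 0.355
finger_force: 39.9
tool [0.5942 0.1503 0.2898] hole rel seat mm [-12.2   1.7  52.3] boardx [0.897 0.302 0.323] tilt 18.8 yaw 0.324 F [ 0.5  0.4 -0.5] side px [[154.7 194.9]]
```

View pics/c5.png

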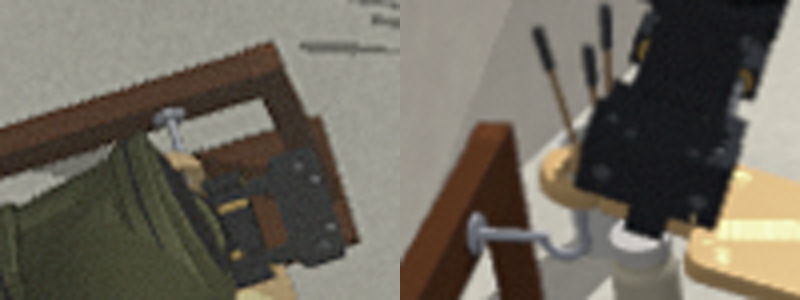

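Top and side views show the handle end directly over the hook tip (side px about 155,197). Lowering now while watching the force.

```bash

python3 -m jog '[{"wx":0,"wy":0,"wz":0,"dx":0.002,"dy":-0.006,"dz":-0.036,"hand":1},{"wx":0,"wy":0,"wz":0,"dx":0,"dy":0,"dz":0,"hand":1}]'|grep force
python3 -m jog '[{"wx":0,"wy":0,"wz":0,"dx":0,"dy":0,"dz":-0.02,"hand":1},{"wx":0,"wy":0,"wz":0,"dx":0,"dy":0,"dz":0,"hand":1}]'|grep force
python3 -m jog '[{"wx":0,"wy":0,"wz":0,"dx":0,"dy":0,"dz":-0.02,"hand":1},{"wx":0,"wy":0,"wz":0,"dx":0,"dy":0,"dz":0,"hand":1},{"wx":0,"wy":0,"wz":0,"dx":0,"dy":0,"dz":0,"hand":1}]'|grep force
python3 e.py
```

```text
contact_force: [0.3, 0.4, -1.0]
finger_force: 39.9
contact_force: [0.3, -0.8, -1.3]
finger_force: 39.9
contact_force: [0.5, -0.2, -0.5]
finger_force: 39.9
tool [0.5947 0.1484 0.2706] hole rel seat mm [-12.3  -0.2  33.1] boardx [0.897 0.301 0.323] tilt 18.8 yaw 0.324 F [ 0.5 -0.2 -0.5] side px [[156.1 201.9]]
```

```bash

python3 -m jog '[{"wx":0,"wy":0,"wz":0,"dx":0,"dy":0,"dz":-0.024,"hand":1},{"wx":0,"wy":0,"wz":0,"dx":0,"dy":0,"dz":0,"hand":1}]'|grep force
python3 -m jog '[{"wx":0,"wy":0,"wz":0,"dx":0,"dy":0,"dz":-0.024,"hand":1},{"wx":0,"wy":0,"wz":0,"dx":0,"dy":0,"dz":0,"hand":1}]'|grep force
python3 -m jog '[{"wx":0,"wy":0,"wz":0,"dx":0,"dy":0,"dz":-0.02,"hand":1},{"wx":0,"wy":0,"wz":0,"dx":0,"dy":0,"dz":0,"hand":1},{"wx":0,"wy":0,"wz":0,"dx":0,"dy":0,"dz":0,"hand":1}]'|grep force
python3 e.py
```

```text
contact_force: [-0.8, 0.1, -1.0]
finger_force: 39.9
contact_force: [0.5, 1.0, -0.6]
finger_force: 39.9
contact_force: [-0.7, 0.3, 0.2]
finger_force: 39.9
tool [0.5947 0.1484 0.2535] hole rel seat mm [-12.3  -0.2  16. ] boardx [0.897 0.301 0.323] tilt 18.8 yaw 0.324 F [-0.7  0.3  0.2] side px [[157.2 208.3]]
```

```bash

python3 -m jog '[{"wx":0.0155,"wy":-0.046,"wz":0,"dx":0.009,"dy":0.003,"dz":-0.026,"hand":1},{"wx":0.0155,"wy":-0.046,"wz":0,"dx":0.009,"dy":0.003,"dz":-0.026,"hand":1},{"wx":0,"wy":0,"wz":0,"dx":0,"dy":0,"dz":0,"hand":1},{"wx":0,"wy":0,"wz":0,"dx":0,"dy":0,"dz":0,"hand":1}]'|grep force
python3 e.py
```

```text
contact_force: [-1.9, 1.4, -1.3]
finger_force: 39.9
tool [0.6013 0.1443 0.2478] hole rel seat mm [-9.6 -6.2 14.4] boardx [0.857 0.287 0.429] tilt 25.4 yaw 0.323 F [-1.9  1.4 -1.3] side px [[156.7 207.2]]
```

```bash

python3 -m jog '[{"wx":0,"wy":0,"wz":0,"dx":-0.015,"dy":0.02,"dz":-0.012,"hand":1},{"wx":0,"wy":0,"wz":0,"dx":0,"dy":0,"dz":0,"hand":1},{"wx":0,"wy":0,"wz":0,"dx":0,"dy":0,"dz":0,"hand":1}]'|grep force
python3 e.py
python3 -m jog '[{"wx":0.0064,"wy":-0.019,"wz":0,"dx":0.004,"dy":0.001,"dz":-0.012,"hand":1},{"wx":0.0064,"wy":-0.019,"wz":0,"dx":0.004,"dy":0.001,"dz":-0.012,"hand":1},{"wx":0,"wy":0,"wz":0,"dx":0,"dy":0,"dz":0,"hand":1},{"wx":0,"wy":0,"wz":0,"dx":0,"dy":0,"dz":0,"hand":1}]'|grep force
python3 e.py
```

```text
contact_force: [0.1, -0.1, -1.2]
finger_force: 39.9
tool [0.5988 0.1492 0.2455] hole rel seat mm [-10.5  -0.8  12.1] boardx [0.856 0.286 0.431] tilt 25.5 yaw 0.322 F [ 0.1 -0.1 -1.2] side px [[156.6 209.6]]
contact_force: [-0.7, 0.5, -0.5]
finger_force: 39.9
tool [0.602  0.149  0.2444] hole rel seat mm [-8.5 -2.  12.8] boardx [0.835 0.279 0.474] tilt 28.3 yaw 0.322 F [-0.7  0.5 -0.5] side px [[155.9 209. ]]
```

```bash
python3 -c "
from plant import r;s=r.get_state();print(s['q'].round(3),s['qd'].round(3),s['eef_rot'].round(3))"; python3 -m jog '[{"wx":0,"wy":0,"wz":0,"dx":-0.008,"dy":0.008,"dz":-0.016,"hand":1},{"wx":0,"wy":0,"wz":0,"dx":0,"dy":0,"dz":0,"hand":1},{"wx":0,"wy":0,"wz":0,"dx":0,"dy":0,"dz":0,"hand":1}]'|grep force; python3 e.py;python3 -c "
from plant import r;s=r.get_state();print(s['q'].round(3))"
```

```text
[-0.324  0.541 -0.009  2.075  0.731  0.043 -2.307] [ 0.001  0.    -0.002 -0.002 -0.032 -0.002  0.015] [ 0.958  0.153  0.243 -0.029]
contact_force: [-1.2, -0.8, 0.3]
finger_force: 39.9
tool [0.6002 0.1511 0.2414] hole rel seat mm [-9.5  0.5  9.6] boardx [0.836 0.279 0.472] tilt 28.1 yaw 0.322 F [-1.2 -0.8  0.3] side px [[156.2 210.8]]
[-0.325  0.545 -0.015  2.079  0.909  0.043 -2.489]
```

Joint 6 is at its lower limit, so the tool can't tilt past about 28°. The hole is well onto the bend, so I'll lower a bit more, then ease the grip so the board pivots between the pads (blade droops) and then release.

```bash

python3 -m jog '[{"wx":0,"wy":0,"wz":0,"dx":0,"dy":0,"dz":-0.01,"hand":1},{"wx":0,"wy":0,"wz":0,"dx":0,"dy":0,"dz":-0.008,"hand":1},{"wx":0,"wy":0,"wz":0,"dx":0,"dy":0,"dz":0,"hand":1}]'|grep force
python3 e.py
python3 -m jog '[{"wx":0,"wy":0,"wz":0,"dx":0,"dy":0,"dz":0,"hand":1},{"wx":0,"wy":0,"wz":0,"dx":0,"dy":0,"dz":0,"hand":1},{"wx":0,"wy":0,"wz":0,"dx":0,"dy":0,"dz":0,"hand":1}]' 4|grep force
python3 e.py; python3 v.py c6 100,90 130,170
```

```text
contact_force: [-1.2, 0.3, -1.2]
finger_force: 39.9
tool [0.6004 0.1508 0.2375] hole rel seat mm [-9.4  0.2  5.6] boardx [0.838 0.279 0.469] tilt 28.0 yaw 0.322 F [-1.2  0.3 -1.2] side px [[156.4 212.2]]
contact_force: [1.4, -0.3, -0.4]
finger_force: 4.0
tool [0.6009 0.1512 0.238 ] hole rel seat mm [-8.8  0.5  6.2] boardx [0.837 0.279 0.471] tilt 28.1 yaw 0.322 F [ 1.4 -0.3 -0.4] side px [[156.1 212.1]]
```

View pics/c6.png

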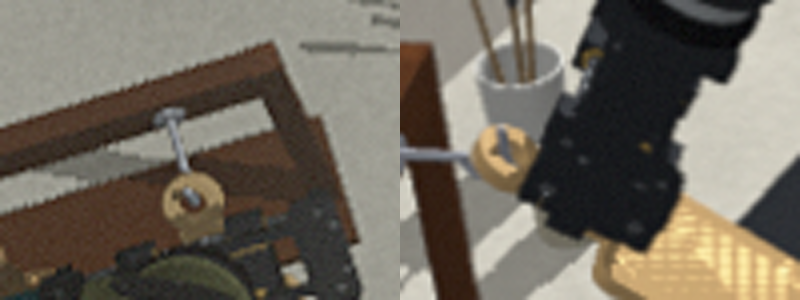

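The hook tip clearly passes through the hole in both views (top px 147,139; side px 156,208). Releasing.

```bash

python3 -m jog '[{"wx":0,"wy":0,"wz":0,"dx":0,"dy":0,"dz":0,"hand":0},{"wx":0,"wy":0,"wz":0,"dx":0,"dy":0,"dz":0,"hand":0},{"wx":0,"wy":0,"wz":0,"dx":0,"dy":0,"dz":0,"hand":0},{"wx":0,"wy":0,"wz":0,"dx":0,"dy":0,"dz":0,"hand":0},{"wx":0,"wy":0,"wz":0,"dx":0,"dy":0,"dz":0,"hand":0}]'
python3 -m jog '[{"wx":0,"wy":0,"wz":0,"dx":0,"dy":0,"dz":0,"hand":0},{"wx":0,"wy":0,"wz":0,"dx":0,"dy":0,"dz":0,"hand":0},{"wx":0,"wy":0,"wz":0,"dx":0,"dy":0,"dz":0,"hand":0},{"wx":0,"wy":0,"wz":0,"dx":0,"dy":0,"dz":0,"hand":0},{"wx":0,"wy":0,"wz":0,"dx":0,"dy":0,"dz":0,"hand":0}]'|grep force
python3 v.py c7 100,90 120,190
```

```text
clock: 17.55
tool_pos: [0.6002, 0.1509, 0.2374]
eef_rot: [0.958, 0.153, 0.24, -0.029]
contact_force: [-0.1, 0.4, 0.6]
opening: 0.716
finger_force: 0.0
contact_force: [0.0, 0.2, 0.1]
finger_force: 0.0
```

View pics/c7.png

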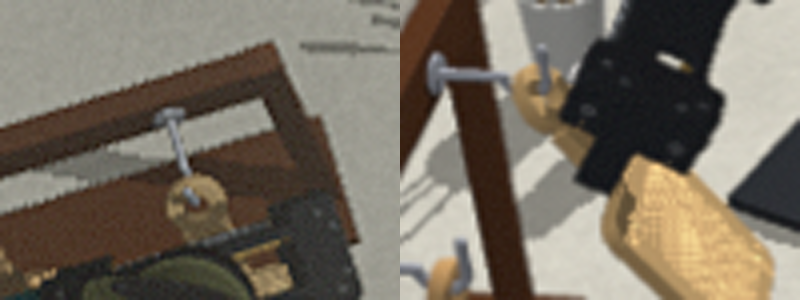

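The board hangs on the hook, tilted, while the hand is still there. Retreating, then checking.

```bash

python3 -m jog '[{"wx":0,"wy":0,"wz":0,"dx":-0.03,"dy":-0.01,"dz":0.05,"hand":0},{"wx":0,"wy":0,"wz":0,"dx":-0.04,"dy":-0.013,"dz":0.08,"hand":0},{"wx":0,"wy":0,"wz":0,"dx":-0.05,"dy":-0.017,"dz":0.1,"hand":0},{"wx":0,"wy":0,"wz":0,"dx":-0.05,"dy":-0.017,"dz":0.1,"hand":0},{"wx":0,"wy":0,"wz":0,"dx":-0.08,"dy":-0.05,"dz":0.1,"hand":0}]'
python3 -m jog '[{"wx":0,"wy":0,"wz":0,"dx":-0.1,"dy":-0.1,"dz":0,"hand":0},{"wx":0,"wy":0,"wz":0,"dx":-0.06,"dy":-0.14,"dz":0,"hand":0},{"wx":0,"wy":0,"wz":0,"dx":0,"dy":-0.16,"dz":0,"hand":0},{"wx":0,"wy":0,"wz":0,"dx":0,"dy":-0.16,"dz":0,"hand":0},{"wx":0,"wy":0,"wz":0,"dx":0,"dy":-0.16,"dz":0,"hand":0}]'
python3 -m jog '[{"wx":0,"wy":0,"wz":0,"dx":0,"dy":-0.16,"dz":0,"hand":0},{"wx":0,"wy":0,"wz":0,"dx":0,"dy":-0.16,"dz":0,"hand":0},{"wx":0,"wy":0,"wz":0,"dx":0,"dy":0,"dz":0,"hand":0},{"wx":0,"wy":0,"wz":0,"dx":0,"dy":0,"dz":0,"hand":0},{"wx":0,"wy":0,"wz":0,"dx":0,"dy":0,"dz":0,"hand":0}]'
python3 - <<'E'
from h import *
a=r.snapshot("top");b=r.snapshot("side")
cv2.imwrite("pics/c8.png",np.hstack([cv2.resize(a[80:260,40:345,::-1],(400,300)),cv2.resize(b[170:380,60:340,::-1],(400,300))]))
E
```

```text
clock: 18.48
tool_pos: [0.5379, 0.1258, 0.3463]
eef_rot: [0.958, 0.154, 0.241, -0.03]
contact_force: [0.5, -0.6, 0.9]
opening: 1.001
finger_force: 0.0
clock: 18.9
tool_pos: [0.4978, -0.0413, 0.3452]
eef_rot: [0.958, 0.154, 0.24, -0.029]
contact_force: [0.4, -0.5, -1.1]
opening: 0.998
finger_force: 0.0
clock: 19.32
tool_pos: [0.4981, -0.1203, 0.3445]
eef_rot: [0.958, 0.153, 0.24, -0.029]
contact_force: [0.1, 0.6, -0.0]
opening: 0.998
finger_force: 0.0
```

View pics/c8.png

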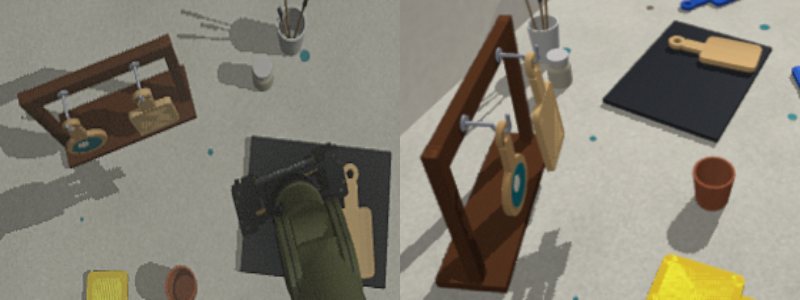

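The flat board hangs upright on the free hook next to the undisturbed sample; the warped board is still on the slab. I'll let it settle, confirm it is still, and hand in.

```bash

for i in 1 2 3 4; do python3 -m jog '[{"wx":0,"wy":0,"wz":0,"dx":0,"dy":0,"dz":0,"hand":0},{"wx":0,"wy":0,"wz":0,"dx":0,"dy":0,"dz":0,"hand":0},{"wx":0,"wy":0,"wz":0,"dx":0,"dy":0,"dz":0,"hand":0},{"wx":0,"wy":0,"wz":0,"dx":0,"dy":0,"dz":0,"hand":0},{"wx":0,"wy":0,"wz":0,"dx":0,"dy":0,"dz":0,"hand":0}]'|grep clock; done
python3 - <<'E'
from h import *
import time
a=r.snapshot("side").astype(float)
for _ in range(8): b=r.snapshot("side").astype(float)
d=cv2.GaussianBlur(np.abs(a-b).mean(2),(5,5),0)[170:380,60:340];print(d.max(),d.mean())
if d.max()<15: print(r.finish_job())
E
```

```text
clock: 19.83
clock: 20.25
clock: 20.67
clock: 21.08
21.747395833333332 1.1642229352678575
```

```bash

for i in 1 2 3 4; do python3 -m jog '[{"wx":0,"wy":0,"wz":0,"dx":0,"dy":0,"dz":0,"hand":0},{"wx":0,"wy":0,"wz":0,"dx":0,"dy":0,"dz":0,"hand":0},{"wx":0,"wy":0,"wz":0,"dx":0,"dy":0,"dz":0,"hand":0},{"wx":0,"wy":0,"wz":0,"dx":0,"dy":0,"dz":0,"hand":0},{"wx":0,"wy":0,"wz":0,"dx":0,"dy":0,"dz":0,"hand":0}]'|grep clock; done
python3 - <<'E'
from h import *
a=r.snapshot("side").astype(float)
for _ in range(8): b=r.snapshot("side").astype(float)
d=cv2.GaussianBlur(np.abs(a-b).mean(2),(5,5),0)[170:380,60:340];i=np.unravel_index(d.argmax(),d.shape);print(d.max(),d.mean(),i[1]+60,i[0]+170)
if d.max()<15: print(r.finish_job())
E
```

```text
clock: 21.95
clock: 22.37
clock: 22.78
clock: 23.2
3.9440104166666665 1.0500951539469954 113 351
the job is handed in; nothing more can be done
None
```

The flat (left) board hangs at rest on the free hook and the warped (right) one lies on the slab; I judged it warped because its pressed edge sank about 3 mm, the low end of the rocking range, and handed the job in at about 24 s with nothing else seen to have moved.

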